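# Charge the bench tumbler with steel balls from a drop cup

## Task

Get the tumbler ready to descale forgings: squeeze the two red side buttons of the drop cup to free it from its dock, carry it upright to the tumbler and, holding it centred over the open mouth, press its yellow release tab down on the yellow strike post until all three steel balls have fallen in, keeping it pressed a moment longer. Then set the empty cup down upright (do not drop it) in the middle of the green pad and let go of it, and after that slide the shutter fully shut over the mouth. Leave the other things on the bench where they are.

Things in the scene. Friction and masses are not known exactly. Their poses are not given: they have to be found in the camera images.
- cup: The drop cup, 0.20 to 0.29 kg with its load. Origin: centre of its flat underside; z up. Clear square box 48 x 48 mm, holding three steel balls, closed above by a black cap (36 to 40 mm up) with a black core (24 mm along x, 18 along y, to 94 mm up) between two red side buttons. Yellow release tab on the -y side. Carried by its squeezed buttons; it can stand on any flat surface.
- cup_grip (a point): The cup's axis 80 mm above its underside, midway between the red buttons: the place to grip, fingers closing along the cup's y. Axes as the cup's. Button plates: one at +y, one at -y, 24 mm wide along x, 64 to 94 mm above the underside, outer faces 44 mm apart at rest, 30 mm squeezed home (7 mm and about 5 N each, then solid).
- cup_hook (a point): Outer end of the hook bar of the +y button at rest (33 mm from the axis, 45 mm above the underside); the -y button has the same. Bars are 48 mm long along x, 42 to 48 mm up, and move with the buttons: they reach y = +/-33 mm at rest, under the dock's lips, and +/-26 mm squeezed home, when the cup lifts straight up. (Point fixed in the cup.)
- cup_tab (a point): Underside of the yellow release tab as at rest: 50 mm from the cup's axis towards its -y, 14 mm above the cup's underside (point fixed in the cup). The tab is 20 mm wide along x, spans 27 to 63 mm from the axis, 5 mm thick. Pushed up relative to the cup (2 N at first, 4 N at full press) it swings the bottom open; let go, it springs back and shuts the bottom.
- tab (a joint): Upward travel of the release tab relative to the cup: 0 at rest (bottom shut), 0.010 m fully pressed. The orange bottom flap, hinged along the cup's +y edge, then hangs open by 1.1 rad, its edge 41 mm below the underside, and the balls fall out (from about 5 mm of press).
- dock: Fixed steel dock, base 100 x 110 mm, 10 mm thick; origin under its centre. The cup starts on the base (its underside 10 mm above the table), centred, axes parallel to the dock's. Two rims 8 mm high stand 4 mm off the cup at its +x and -x sides.
- dock_lip (a point): One of the dock's four aluminium lips, its top (66 mm above the table). Posts at x = +/-20, y = +/-40 mm carry lips 12 mm wide along x and 6 mm thick, inner edges at y = +/-29 mm, over the cup's hook bars: fingertips must stay above them. The 28 mm gap between lips lets the cup's tab pass as it is lifted.
- tumbler: Fixed blue bench tumbler, 160 mm along x, 250 mm along y (-120 to +130 mm), origin under its base, with an aluminium deck whose top is 105 mm above the table.
- tumbler_mouth (a point): Centre of the square mouth in the deck, 70 x 70 mm, at deck-top height (105 mm above the table). Under it is a well 90 mm deep. Axes as the tumbler's.
- tumbler_strike (a point): Centre of the top of the yellow strike post, 36 mm above the deck, 54 mm from the mouth's centre to the tumbler's -y; top 44 mm along x, 28 along y. Cup centred over the mouth, axes parallel to the tumbler's, lowered: the tab meets this top with the cup's underside 22 mm above the deck and is fully pressed at 12 mm.
- shutter (a joint): Travel of the tumbler's steel shutter plate (80 x 76 mm, on the deck): 0 fully open, 0.090 m fully shut over the mouth; it slides towards the tumbler's -y with about 1.5 N friction and stays where it is left.
- shutter_fin (a point): Centre of the top edge of the red fin by which the shutter is pushed or pinched, 38 mm above the deck (143.5 mm above the table). The fin is 50 mm along the tumbler's x, 10 mm thick along y, 34 mm tall. Shut, it stands 31 mm towards +y from the mouth's centre. Axes as the tumbler's.
- pad: Fixed green parking pad, 130 x 130 mm, 6 mm thick, with a thin white square outline in the middle; origin under its centre.
- ball0_center (a point): Centre of a polished steel ball, 14 mm across, 11 g; starts inside the cup.
- ball1_center (a point): Centre of a polished steel ball, 14 mm across, 11 g; starts inside the cup.
- ball2_center (a point): Centre of a polished steel ball, 14 mm across, 11 g; starts inside the cup.
- wax_jar: Bystander, to be left alone: round jar with a brass-coloured cap, 60 mm across, 70 mm tall.
- hammer: Bystander, to be left alone: hammer lying on the bench, about 0.3 m long.
- brush: Bystander, to be left alone: bench brush lying flat.
- blank: Bystander, to be left alone: flat dark steel bar, 160 x 40 x 6 mm.
- bracket: Bystander, to be left alone: dark steel L bracket, 70 x 25 mm foot, 50 mm tall.
- tin: Bystander, to be left alone: open red cup, 72 mm across the rim, 85 mm tall.
- tongs: Bystander, to be left alone: dark smith's tongs lying flat, 0.22 m long, 12 mm thick.
Not all that is in view belongs to the job. Leave any blue look-alike of the cup alone. Leave any pink look-alike of the dock alone.

How it is judged:
By the outcome, as a careful person would: the job done as asked, in the order asked, and still so for the second after the job is handed in, with the robot touching nothing.
It also fails if it takes over 61 s, if anything falls off the work surface, if the arm or the gripper's body presses on something with over 40 N, if the wrist force passes 120 N, or if a joint passes its speed limit or range.

## Robot

A 7-joint arm with a two-finger parallel gripper is mounted at the origin on the work surface. World frame = base frame: x ahead of the robot, y to its left, z up, the work surface at z = 0. Lengths are in m, angles in rad, forces in N, time in s.
With the tool pointing down it reaches from about 0.425 to 0.95 m from the base axis. Payload 4.7 kg.
Tool frame: the origin (TCP) lies on the centre line of the jaws, within the pads' length; the fingertips stand robot.nose_length ahead of it and the grasp point (between the pads) lies 8 mm behind it (robot.nose_length is the distance from the TCP to the fingertips, in m); z points along the fingers, x is the direction in which the jaws open and shut, and the axes are right-handed (so a half turn about z gives the same grasp; the last joint's range is limited). The gripper opens to 85 mm and grips with 20 to 120 N. Pads are 22 mm wide; open, the fingers measure 114 mm over their backs; the gripper's body (76 mm by 85 mm) begins 54 mm behind the grasp point. The pads swing forward as they close: fully open they stand 13 mm farther back than shut.
Start: joints at [-1.139, 0.469, -0.049, 1.532, 0.024, 1.141, -0.082], TCP at [0.3, 0.605, 0.242] pointing down, gripper open.
Joint ranges: [-2.59, 2.59], [-0.33, 1.99], [-1.39, 1.29], [0.1, 2.45], [-1.04, 4.18], [0.21, 1.99], [-2.66, 2.66]. Speed limits (rad/s): [2.57, 2.57, 3.14, 3.14, 3.14, 3.14, 3.14].

## Interface

Orientations are given as [roll, pitch, yaw] about the fixed x, y, z axes, in that order (R = Rz(yaw) Ry(pitch) Rx(roll)).
In Python, from plant import robot gives the robot as it stands. Calls block until the motion is done:
- robot.goto(position, orientation): joint-space move of the TCP to a pose.
- robot.move_straight(position, vel=0.15, attitude=None, contact_N=None): straight line of the TCP; attitude=None keeps the orientation; vel is the mean speed in m/s. With contact_N (N) it stops when the force on the tool has changed by that much, and returns True; else False.
- robot.move_joints(angles): joint-space move.
- robot.grip(opening, strength=None): opening from 0.0 (shut) to 1.0 (fully open); strength is the grip in N (None keeps the last); returns when the fingers have stopped.
- robot.sleep(seconds).
- robot.inverse_kinematics(position, orientation): joint angles nearest the present ones, or None.
- robot.sense(): the state.
- robot.grab_frame(name): name is "side" or "top"; returns a dict with "image" (400x640x3 uint8, red, green, blue), "range_z" (400x640 float32, m along the optical axis (not along the pixel's ray), 0 where there is no reading), "fx", "fy", "cx", "cy" (pixels), "R" (3x3) and "t" (3): a world point X has camera coordinates R X + t. Camera axes: x right, y down, z forward; pixel columns grow to the right and rows downward; lengths in m; the calibration is good to about 2 mm. A picture is of the moment at which its call begins.
A pose or a line that the arm cannot do raises robot.IKError and nothing moves.
- robot.close_job(): hands the job in, once; it reports no verdict.
The state is a dict: "t": time; "joint_pos": joint angles; "joint_velocities": joint speeds; "effort": joint torques, N m; "tcp_pos": TCP position; "tcp_rot": TCP orientation; "wrist_force": force on the tool from outside, world axes, zero at the start; "torque": the same for the moment, N m; "opening": opening from 0.0 (shut) to 1.0 (fully open).
Only numpy, scipy, OpenCV 4.12 (cv2) and the standard library are available. Lean on these libraries where they do the work, as an engineer would, in place of code of your own. Each camera call takes 0.05 s, during which the arm holds its last target.

## Working session

There is one attempt and no reset: what is moved stays moved. The work goes in short steps, each a Python script; the robot and the scene stay as the last script left them, time stands still between calls to the robot, and variables do not carry over. Pictures are saved under pics/ and viewed, and the job is handed in when it is done.

```bash
mkdir -p pics; ls
python3 - <<'E'
from plant import robot
import cv2,numpy as np
print(robot.nose_length); s=robot.sense(); print(s)
for n in("side","top"):
    f=robot.grab_frame(n); cv2.imwrite(f"pics/{n}0.png",f["image"][:,:,::-1])
    np.savez(f"{n}0.npz",**f); print(n,f["fx"],f["cx"],f["cy"],f["R"],f["t"])
E
```

```text
pics
0.011
{'t': 0.0, 'joint_pos': array([-1.13888918,  0.4694767 , -0.04861974,  1.5336993 ,  0.02412299,
        1.14102487, -0.08230054]), 'joint_velocities': array([ 7.73296734e-05, -1.20704558e-03,  2.33486674e-03, -1.93302989e-04,
        1.76137236e-03,  1.19508005e-03, -4.09721543e-04]), 'effort': array([-8.83788812e-05, -5.10314941e+01, -4.61815414e-02, -2.37706321e+01,
        1.08560672e-02,  7.67512800e-03, -9.84182975e-06]), 'tcp_pos': array([0.29988053, 0.60408786, 0.24123545]), 'tcp_rot': array([3.14150741e+00, 2.01971432e-03, 1.11005202e+00]), 'wrist_force': array([-0.26614661, -0.19619469, -0.29820302]), 'torque': array([ 0.0019352 , -0.00266331,  0.05301543]), 'opening': 0.9977489705365682}
side 420.3717495739586 318.730612292803 194.74289096244092 [[ 0.7672679  -0.64106036  0.01848193]
 [-0.4686738  -0.58014869 -0.66616242]
 [ 0.43777259  0.50246304 -0.74557766]] [-0.38537837  0.31528889  0.92195663]
top 440.51239863755995 315.4118717775047 202.4558789174385 [[-0.01482437 -0.99970723 -0.01912319]
 [-0.9909465   0.01724138 -0.13314564]
 [ 0.13343636  0.01697626 -0.99091198]] [0.0392549  0.52637557 1.56439255]
```

View pics/side0.png

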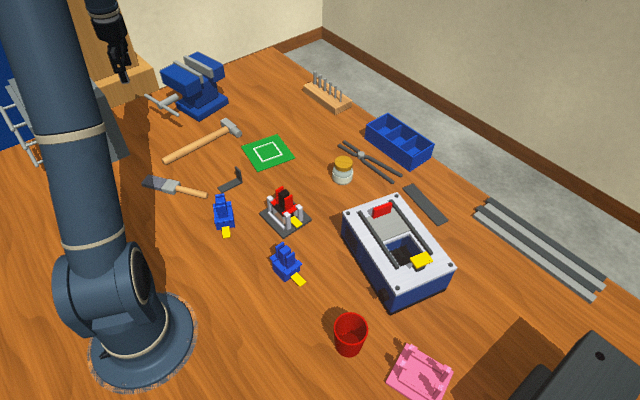

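View pics/top0.png

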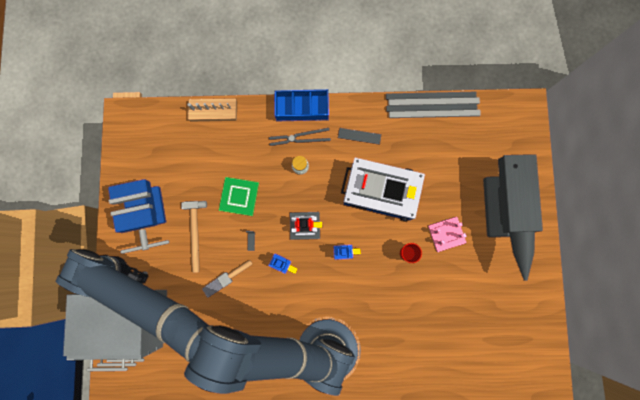

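The red-buttoned cup in its grey dock is at top (304,225) and side (284,208). It could be confused with the blue look-alikes at top (281,263) and (345,252). The pink dock look-alike is at top (447,234). I choose the red one and check it in a close crop.

```bash
cat > h.py <<'E'
import numpy as np,cv2
def load(n): return dict(np.load(n))
def dep(f,u,v,z=None):
    z=f["range_z"][int(round(v)),int(round(u))] if z is None else z
    c=np.array([(u-f["cx"])/f["fx"]*z,(v-f["cy"])/f["fy"]*z,z]); return f["R"].T@(c-f["t"])
def onplane(f,u,v,h):
    d=f["R"].T@np.array([(u-f["cx"])/f["fx"],(v-f["cy"])/f["fy"],1.]); o=-f["R"].T@f["t"]
    return o+d*(h-o[2])/d[2]
def cloud(f):
    v,u=np.mgrid[:400,:640]; z=f["range_z"]; c=np.stack([(u-f["cx"])/f["fx"]*z,(v-f["cy"])/f["fy"]*z,z],-1)
    return (c-f["t"])@f["R"]
def proj(f,X):
    c=f["R"]@np.asarray(X)+f["t"]; return np.array([f["fx"]*c[0]/c[2]+f["cx"],f["fy"]*c[1]/c[2]+f["cy"]])
def crop(f,u,v,w,h,k,name):
    im=f["image"][v:v+h,u:u+w,::-1]; cv2.imwrite(name,cv2.resize(im,None,fx=k,fy=k,interpolation=cv2.INTER_CUBIC))
E
python3 - <<'E'
from h import *
t=load("top0.npz");s=load("side0.npz")
crop(t,275,195,60,60,6,"pics/a.png");crop(t,335,145,100,80,7,"pics/b.png");crop(s,245,170,80,80,7,"pics/c.png")
a=cv2.imread("pics/a.png");c=cv2.imread("pics/c.png");
a=cv2.copyMakeBorder(a,0,c.shape[0]-a.shape[0],0,0,0) if 0 else cv2.resize(a,(240,240)); 
o=np.zeros((560,800,3),np.uint8);o[:240,:240]=a;o[:,240:]=c;cv2.imwrite("pics/ac.png",o)
C=cloud(t);Cs=cloud(s)
hsv=cv2.cvtColor(t["image"],cv2.COLOR_RGB2HSV).astype(int);hs=cv2.cvtColor(s["image"],cv2.COLOR_RGB2HSV).astype(int)
def st(n,C,h,box,lo,hi,ms=120):
    u0,v0,u1,v1=box;m=np.zeros(h.shape[:2],bool)
    H,S,V=h[...,0],h[...,1],h[...,2]
    hm=((H>=lo)&(H<=hi)) if lo<hi else ((H>=lo)|(H<=hi))
    m[v0:v1,u0:u1]=(hm&(S>ms)&(V>70))[v0:v1,u0:u1]
    P=C[m];print(n,m.sum(),"med",np.median(P,0).round(4),"min",P.min(0).round(3),"max",P.max(0).round(3));return m,P
m,P=st("pad",C,hsv,(215,170,265,220),45,80)
print(cv2.minAreaRect(P[:,:2].astype(np.float32)))
st("cupred",C,hsv,(280,205,330,245),170,8);st("cupyel",C,hsv,(300,210,330,240),22,35)
st("cupredS",Cs,hs,(260,180,310,235),170,8);st("cupyelS",Cs,hs,(280,205,310,235),22,35)
st("fin",C,hsv,(345,160,380,200),170,8);st("post",C,hsv,(395,175,430,210),22,35)
st("finS",Cs,hs,(365,195,400,220),170,8);st("postS",Cs,hs,(405,245,440,275),22,35)
for n,Cc,b in(("T",C,(330,145,440,230)),("S",Cs,(330,180,470,310))):
    u0,v0,u1,v1=b;Q=Cc[v0:v1,u0:u1].reshape(-1,3);Q=Q[(abs(Q[:,2]-.105)<.006)];print(n,len(Q),np.median(Q[:,2]),cv2.minAreaRect(Q[:,:2].astype(np.float32)))
E
```

```text
pad 970 med [0.56   0.318  0.0061] min [ 0.313  0.004 -0.005] max [0.634 0.39  1.621]
((0.4878006875514984, 0.17749494314193726), (0.467879980802536, 0.15372402966022491), 63.11066436767578)
cupred 125 med [0.4468 0.0618 0.0608] min [0.313 0.004 0.009] max [0.469 0.111 1.621]
cupyel 46 med [0.4471 0.0228 0.0294] min [0.313 0.004 0.021] max [0.457 0.037 1.621]
cupredS 293 med [0.4402 0.0566 0.0726] min [ 0.42   0.043 -0.   ] max [0.511 0.17  0.107]
cupyelS 89 med [0.4465 0.029  0.0288] min [0.435 0.013 0.008] max [0.465 0.053 0.032]
fin 49 med [ 0.5834 -0.1373  0.1427] min [ 0.56  -0.149  0.104] max [ 0.607 -0.13   0.15 ]
post 98 med [ 0.5426 -0.2957  0.1418] min [ 0.521 -0.313  0.134] max [ 0.564 -0.279  0.149]
finS 213 med [ 0.5801 -0.1377  0.1323] min [ 0.557 -0.147  0.107] max [ 0.63  -0.126  0.146]
postS 250 med [ 0.5405 -0.2942  0.1403] min [ 0.04  -0.527  0.103] max [ 0.588 -0.276  0.905]
T 2144 0.10599655869404086 ((0.5660840272903442, -0.2107715606689453), (0.2507314682006836, 0.16150136291980743), 75.22293853759766)
S 4352 0.1052508067461497 ((0.5648082494735718, -0.20641395449638367), (0.25213032960891724, 0.16334104537963867), 75.36015319824219)
```

View pics/ac.png

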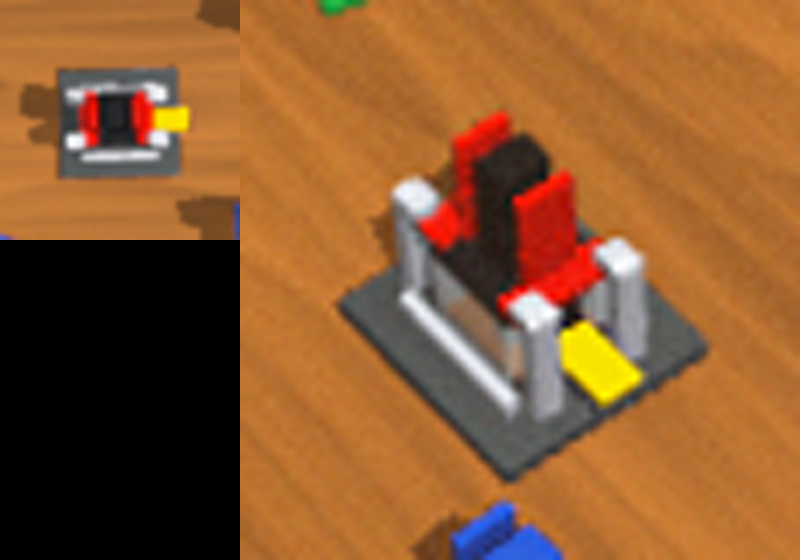

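View pics/b.png

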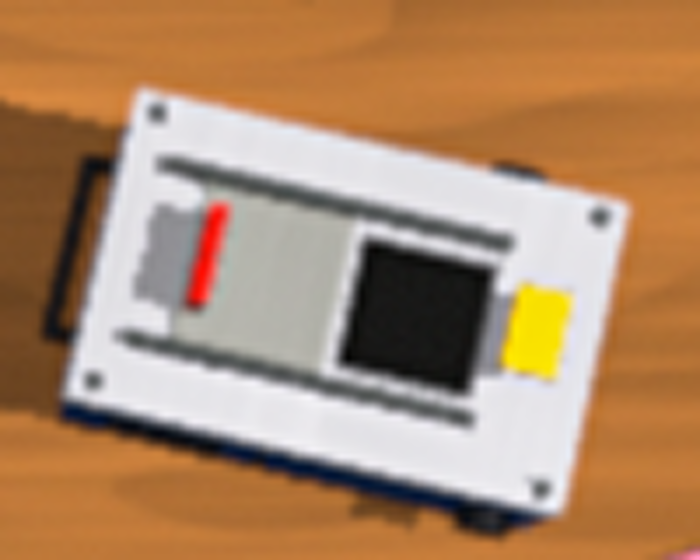

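The crops confirm the choice: black core, red buttons, yellow tab toward -y, held under grey dock lips. The tumbler's mouth is black in crop b at (425,315), with the post at its right and the red fin at its left. Next I'll refine the measurements.

Run:
```python
from h import *
F={"T":load("top0.npz"),"S":load("side0.npz")}
B={"T":dict(pad=(215,170,265,220),cup=(280,205,330,245),ctab=(308,210,330,240),fin=(352,165,375,195),post=(400,178,425,205),dock=(280,203,330,247)),
"S":dict(pad=(235,130,300,175),cup=(260,180,310,235),ctab=(285,212,306,232),fin=(365,195,400,220),post=(405,250,436,272),dock=(255,180,315,240))}
hu=dict(red=(170,8),yel=(22,35),grn=(45,80))
for k,f in F.items():
    C=cloud(f);h=cv2.cvtColor(f["image"],cv2.COLOR_RGB2HSV).astype(int)
    def sel(box,col,zl,zh,ms=120):
        u0,v0,u1,v1=box;m=np.zeros(h.shape[:2],bool);lo,hi=hu[col];H=h[...,0]
        hm=((H>=lo)&(H<=hi)) if lo<hi else ((H>=lo)|(H<=hi))
        m[v0:v1,u0:u1]=(hm&(h[...,1]>ms)&(h[...,2]>60)&(C[...,2]>zl)&(C[...,2]<zh))[v0:v1,u0:u1];return m
    b=B[k]
    def rep(n,m,hh):
        v,u=np.nonzero(m);P=np.array([onplane(f,a,c,hh)[:2] for a,c in zip(u,v)])
        print(k,n,len(u),P.mean(0).round(4),[np.round(x,4) for x in cv2.minAreaRect(P.astype(np.float32))],"depth",C[m].mean(0).round(4))
    rep("pad",sel(b["pad"],"grn",-.01,.02),.006)
    rep("cuptop",sel(b["cup"],"red",.096,.115),.104)
    rep("ctab",sel(b["ctab"],"yel",.0,.06),.029)
    rep("fin",sel(b["fin"],"red",.138,.155),.1435)
    rep("post",sel(b["post"],"yel",.135,.155),.141)
    # dock base: dark grey low sat
    u0,v0,u1,v1=b["dock"];m=np.zeros(h.shape[:2],bool)
    m[v0:v1,u0:u1]=((h[...,1]<70)&(h[...,2]<130)&(C[...,2]<.016)&(C[...,2]>.002))[v0:v1,u0:u1];rep("dock",m,.010)
    m[:]=0;m[v0:v1,u0:u1]=((h[...,1]<70)&(h[...,2]>150)&(C[...,2]<.075)&(C[...,2]>.058))[v0:v1,u0:u1];rep("lips",m,.066)
# mouth in top
f=F["T"];g=f["image"].max(2);m=np.zeros(g.shape,np.uint8);m[170:205,378:412]=(g[170:205,378:412]<70)
c=max(cv2.findContours(m,0,2)[0],key=cv2.contourArea)[:,0];P=np.array([onplane(f,a,b,.105)[:2] for a,b in c],np.float32);print("mouthT",cv2.minAreaRect(P))
f=F["T"];print([dep(f,*p).round(4) for p in [(292,225),(304,224),(313,224)]])
```

```text
T pad 969 [0.5599 0.3174] [array([0.5602, 0.3173]), array([0.1283, 0.1281]), np.float64(79.4965)] depth [0.5599 0.3174 0.0062]
T cuptop 26 [0.4469 0.075 ] [array([0.4469, 0.0736]), array([0.0416, 0.0208]), np.float64(89.0624)] depth [0.4468 0.075  0.1049]
T ctab 45 [0.4474 0.0239] [array([0.4471, 0.0245]), array([0.0254, 0.0182]), np.float64(89.0536)] depth [0.4474 0.0239 0.029 ]
T fin 39 [ 0.5844 -0.1389] [array([ 0.5849, -0.1391]), array([0.009 , 0.0478]), np.float64(74.5183)] depth [ 0.5844 -0.1389  0.1438]
T post 97 [ 0.5429 -0.2955] [array([ 0.5436, -0.2957]), array([0.0269, 0.0418]), np.float64(74.6711)] depth [ 0.5428 -0.2953  0.1417]
T dock 277 [0.4437 0.076 ] [array([0.4479, 0.0727]), array([0.1068, 0.0955]), np.float64(89.0923)] depth [0.4437 0.076  0.0098]
T lips 54 [0.4478 0.0696] [array([0.4467, 0.0719]), array([0.0853, 0.0497]), np.float64(89.0749)] depth [0.4478 0.0696 0.0659]
S pad 1020 [0.5561 0.3167] [array([0.5579, 0.3186]), array([0.1314, 0.1286]), np.float64(79.3786)] depth [0.5558 0.3163 0.0064]
S cuptop 70 [0.4426 0.0741] [array([0.4436, 0.0738]), array([0.0488
[... 223 characters left out ...]
[ 0.58  , -0.1374]), array([0.0118, 0.0504]), np.float64(74.9417)] depth [ 0.5815 -0.1368  0.1426]
S post 236 [ 0.5396 -0.2939] [array([ 0.5399, -0.2939]), array([0.0289, 0.045 ]), np.float64(75.3169)] depth [ 0.5401 -0.2936  0.1402]
S dock 419 [0.4239 0.0593] [array([0.4432, 0.074 ]), array([0.0984, 0.1118]), np.float64(1.2361)] depth [0.4241 0.0594 0.0097]
S lips 77 [0.4389 0.0606] [array([0.4447, 0.0739]), array([0.0527, 0.0907]), np.float64(0.2133)] depth [0.4393 0.0612 0.0652]
mouthT ((0.5574572682380676, -0.24451607465744019), (0.0632428303360939, 0.06270658224821091), 75.66361236572266)
[array([0.4488, 0.1187, 0.0052]), array([0.4432, 0.0701, 0.1057]), array([0.4471, 0.0402, 0.0534])]
```

Run:
```python
from plant import robot
from h import *
pi=np.pi
for y in (pi/2,-pi/2):
    for p in ([.4455,.0735,.084],[.4455,.0735,.2],[.555,-.243,.28],[.559,.318,.08],[.58,-.12,.13]):
        yy=y-.258 if p[1]<0 else y-(.183 if p[0]>.55 else .0)
        q=robot.inverse_kinematics(p,[pi,0,yy]);print(round(y,1),p,None if q is None else np.round(q,2))
```

```text
1.6 [0.4455, 0.0735, 0.084] [-0.34  0.33  0.1   2.2  -0.06  0.61  1.37]
1.6 [0.4455, 0.0735, 0.2] [-0.43  0.15  0.2   2.1  -0.04  0.9   1.35]
1.6 [0.555, -0.243, 0.28] [-0.24  0.4   0.79  1.69 -0.3   1.18  1.94]
1.6 [0.559, 0.318, 0.08] [-0.56  0.59 -0.03  1.75  0.02  0.8   0.79]
1.6 [0.58, -0.12, 0.13] [-0.15  0.47  0.38  1.86 -0.23  0.85  1.65]
-1.6 [0.4455, 0.0735, 0.084] [-0.76  0.38  0.61  2.22 -0.37  0.63 -1.45]
-1.6 [0.4455, 0.0735, 0.2] [-0.83  0.16  0.65  2.12 -0.12  0.9  -1.68]
-1.6 [0.555, -0.243, 0.28] [-0.37  0.47  1.01  1.7  -0.42  1.21 -1.08]
-1.6 [0.559, 0.318, 0.08] [-0.99  0.65  0.58  1.78 -0.46  0.85 -1.94]
-1.6 [0.58, -0.12, 0.13] [-0.46  0.58  0.83  1.88 -0.53  0.92 -1.21]
```

Run:
```python
from plant import robot
from h import *
pi=np.pi;O=[pi,0,pi/2-.008]
robot.goto([.4455,.0735,.2],O)
robot.move_straight([.4455,.0735,.105],vel=.15)
s=robot.sense();print(s["t"],s["tcp_pos"],s["wrist_force"],s["joint_pos"].round(2))
f=robot.grab_frame("side");np.savez("s1.npz",**f);crop(f,235,130,110,100,7,"pics/d.png")
f=robot.grab_frame("top");np.savez("t1.npz",**f);crop(f,265,185,80,80,7,"pics/e.png")
```

```text
2.875 [0.44613286 0.07378917 0.10547582] [-0.27942293 -0.13152784 -0.32988976] [-0.41  0.3   0.18  2.19 -0.09  0.66  1.39]
```

View pics/d.png

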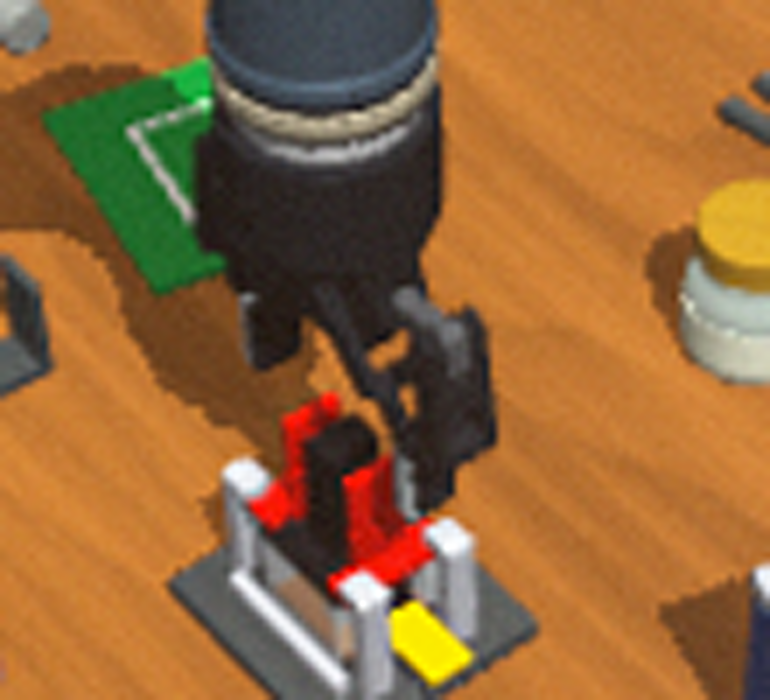

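View pics/e.png

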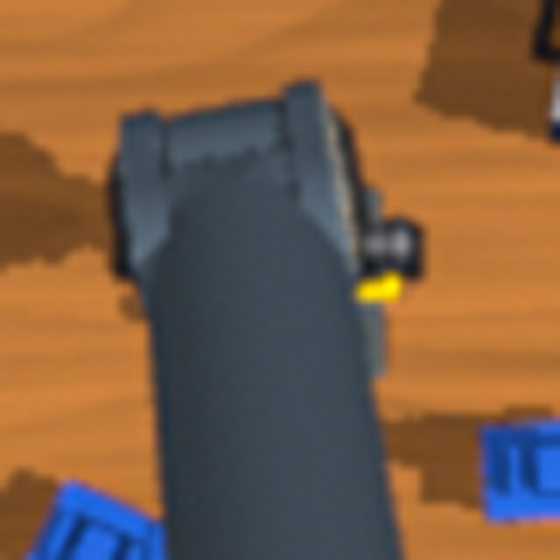

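Run:
```python
from h import *
f=load("s1.npz")
for X in ([.446,.0735-.05,.107],[.446,.0735-.0425,.107],[.4455,.0735,.104],[.4455,.0515,.104],[.4455,.0955,.104],[.4455,.1235,.107]): print(X,((proj(f,X)-[235,130])*7).round())
C=cloud(f)
for y in range(192,204): print(y,[tuple((C[y,x]*1000).round().astype(int)) for x in range(290,304,2)])
```

```text
[0.446, 0.023499999999999993, 0.107] [428. 513.]
[0.446, 0.030999999999999993, 0.107] [415. 501.]
[0.4455, 0.0735, 0.104] [343. 438.]
[0.4455, 0.0515, 0.104] [380. 473.]
[0.4455, 0.0955, 0.104] [308. 404.]
[0.4455, 0.1235, 0.107] [263. 356.]
192 [(np.int64(513), np.int64(143), np.int64(0)), (np.int64(435), np.int64(24), np.int64(156)), (np.int64(438), np.int64(20), np.int64(158)), (np.int64(433), np.int64(6), np.int64(173)), (np.int64(437), np.int64(3), np.int64(173)), (np.int64(443), np.int64(3), np.int64(169)), (np.int64(449), np.int64(2), np.int64(166))]
193 [(np.int64(511), np.int64(140), np.int64(-1)), (np.int64(435), np.int64(24), np.int64(153)), (np.int64(437), np.int64(18), np.int64(156)), (np.int64(435), np.int64(8), np.int64(166)), (np.int64(437), np.int64(3), np.int64(170)), (np.int64(443), np.int64(3), np.int64(165)), (np.int64(448), np.int64(2), np.int64(163))]
194 [(np.int64(455), np.int64(61), np.int64(104)), (np.int64(434), np.int64(23), np.int64(150)), (np.int64(438), np.int64(20), np.int64(151)), (np.int64(435), np.int64(8), np.int64(163)), (np.int64(436), np.int64(
[... 2319 characters left out ...]
 np.int64(2)), (np.int64(519), np.int64(94), np.int64(0))]
202 [(np.int64(450), np.int64(55), np.int64(81)), (np.int64(436), np.int64(27), np.int64(117)), (np.int64(440), np.int64(24), np.int64(117)), (np.int64(444), np.int64(21), np.int64(116)), (np.int64(506), np.int64(95), np.int64(4)), (np.int64(514), np.int64(97), np.int64(-3)), (np.int64(517), np.int64(91), np.int64(-1))]
203 [(np.int64(450), np.int64(55), np.int64(76)), (np.int64(436), np.int64(27), np.int64(112)), (np.int64(441), np.int64(26), np.int64(110)), (np.int64(499), np.int64(97), np.int64(3)), (np.int64(506), np.int64(96), np.int64(-1)), (np.int64(510), np.int64(92), np.int64(-1)), (np.int64(514), np.int64(88), np.int64(0))]
```

The side crop shows the -y finger (tip ~px (297,202)) straddling the -y button, with tool and cup aligned in x within 2 mm. Now I'll descend and squeeze.

Run:
```python
from plant import robot
from h import *
print(robot.move_straight([.4443,.0735,.085],vel=.08,contact_N=8))
s=robot.sense();print(s["t"],s["tcp_pos"],s["wrist_force"])
robot.grip(0.0,40)
s=robot.sense();print(s["t"],s["opening"],s["opening"]*85,s["tcp_pos"],s["wrist_force"])
f=robot.grab_frame("side");np.savez("s2.npz",**f);crop(f,235,130,110,100,7,"pics/f.png")
```

```text
False
3.375 [0.4442532  0.07346575 0.08504326] [0.12607514 0.34232536 0.11384248]
3.975 0.28428472342960587 24.164201491516497 [0.44539924 0.07454919 0.08652134] [-0.97743827  1.55887816 12.30910714]
```

View pics/f.png

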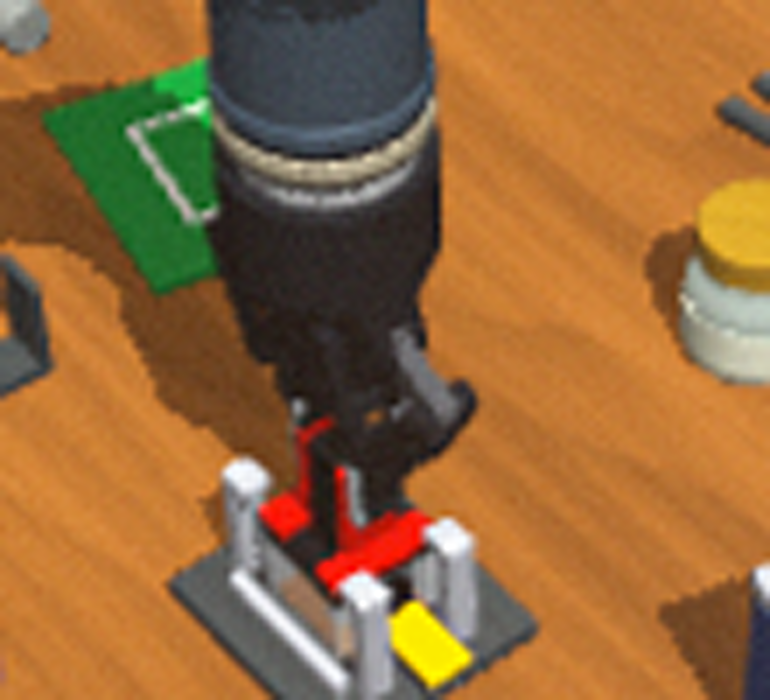

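The buttons are squeezed in, with the hook bars drawn inward off the lips (crop (300,500)–(420,540)). Lifting straight up.

Run:
```python
from plant import robot
from h import *
p=robot.sense()["tcp_pos"]
print(robot.move_straight([.4445,.0738,.094],vel=.05,contact_N=25))
s=robot.sense();print(s["t"],s["tcp_pos"],s["wrist_force"])
print(robot.move_straight([.4445,.0738,.125],vel=.1,contact_N=15))
s=robot.sense();print(s["t"],s["opening"],s["tcp_pos"],s["wrist_force"],s["torque"])
f=robot.grab_frame("side");np.savez("s3.npz",**f);crop(f,235,130,110,100,7,"pics/g.png")
```

```text
False
4.3583 [0.44438633 0.07365977 0.09404935] [-0.07604051 -0.65483766 -2.71086513]
False
4.8167 0.2774051675565889 [0.44428365 0.07377954 0.12481209] [-0.12063065  0.17082794 -2.11246668] [-0.02387295  0.03982949 -0.00620814]
```

View pics/g.png

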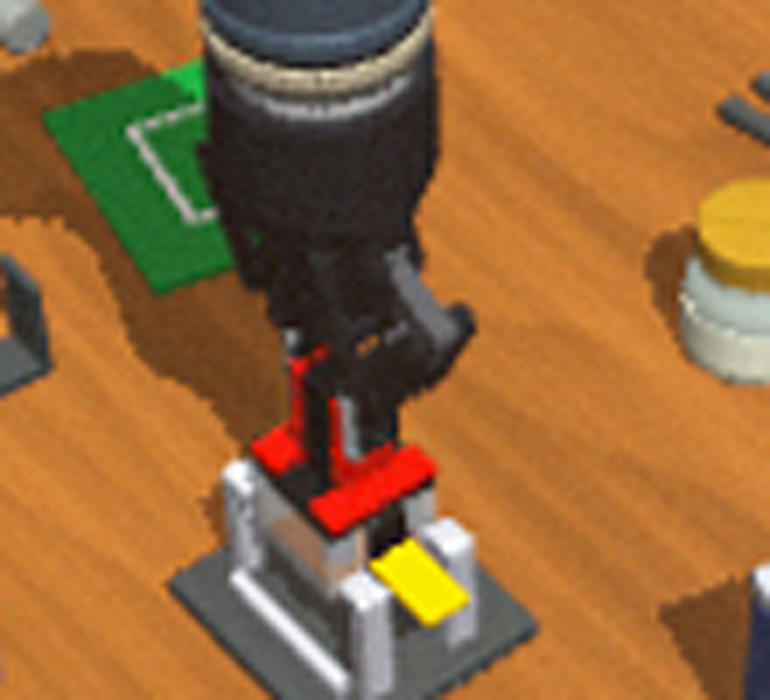

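The cup is free: tab clear of the lips at crop (420,580), wrist load 2.1 N. Carrying it over to the tumbler.

Run:
```python
from plant import robot
from h import *
pi=np.pi
robot.grip(0.0,60)
robot.move_straight([.4445,.0738,.27],vel=.2)
robot.move_straight([.555,-.243,.27],vel=.25,attitude=[pi,0,pi/2-.258])
robot.move_straight([.555,-.243,.235],vel=.15)
robot.sleep(.2)
s=robot.sense();print(s["t"],s["opening"],s["tcp_pos"],s["tcp_rot"],s["wrist_force"],s["torque"])
for n in("side","top"):
    f=robot.grab_frame(n);np.savez(n+"4.npz",**f)
    if n=="side":crop(f,330,160,130,130,5,"pics/h.png");crop(f,330,180,114,100,7,"pics/h.png")
    else: crop(f,340,140,100,90,6,"pics/i.png")
```

```text
8.0333 0.2358233508551393 [ 0.5556297  -0.24318707  0.23623549] [3.13938871e+00 5.29772906e-05 1.31303409e+00] [ 0.94825806  0.76318707 -1.49166789] [ 0.00189552  0.04296901 -0.02024818]
```

View pics/h.png

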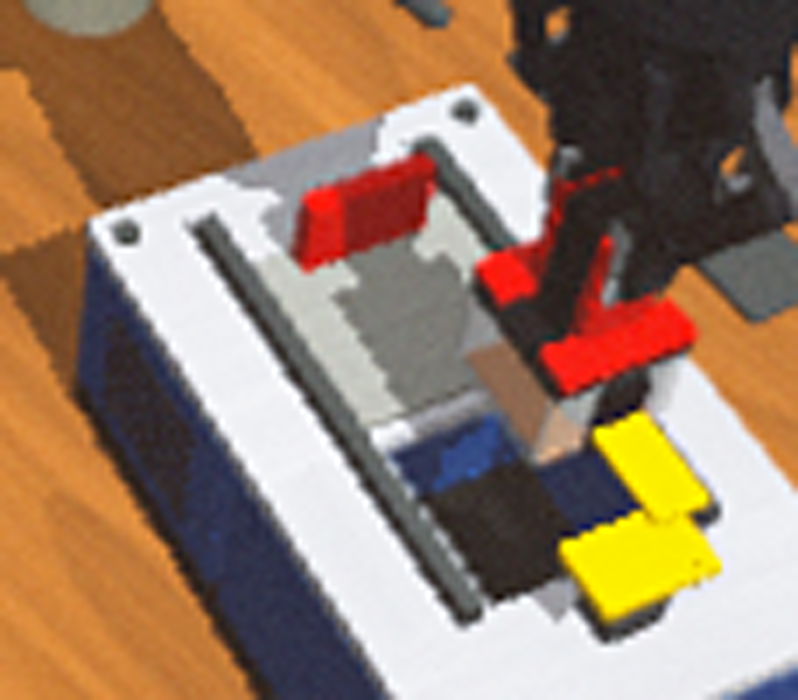

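View pics/i.png

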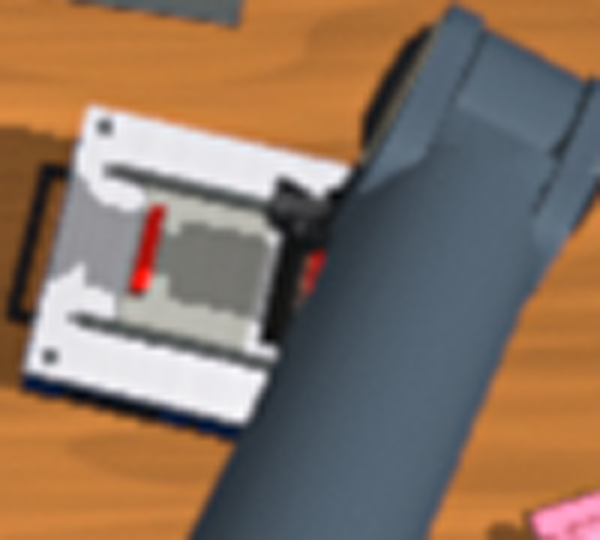

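Run:
```python
from h import *
f=load("side4.npz");C=cloud(f);h=cv2.cvtColor(f["image"],cv2.COLOR_RGB2HSV).astype(int)
Y=np.zeros((400,640),bool);Y[235:275,405:436]=((h[...,0]>20)&(h[...,0]<36)&(h[...,1]>120)&(h[...,2]>60))[235:275,405:436]
def rep(n,m):
    P=C[m];hh=np.median(P[:,2]);v,u=np.nonzero(m);Q=np.array([onplane(f,a,b,hh)[:2] for a,b in zip(u,v)],np.float32)
    print(n,m.sum(),hh.round(4),Q.mean(0).round(4),[np.round(x,4) for x in cv2.minAreaRect(Q)])
rep("post",Y&(C[...,2]<.15)&(C[...,2]>.13));rep("tab",Y&(C[...,2]>.168))
R=np.zeros((400,640),bool);R[200:240,395:432]=(((h[...,0]>170)|(h[...,0]<8))&(h[...,1]>120)&(h[...,2]>150))[200:240,395:432]
z=C[...,2]
rep("bars",R&(z>.195)&(z<.215)&(np.arange(400)[:,None]>215))
P=C[R];print(np.histogram(P[:,2],bins=np.arange(.16,.29,.01)))
R2=R&(z>.2)&(z<.216)
v,u=np.nonzero(R2);Q=np.array([onplane(f,a,b,.208)[:2] for a,b in zip(u,v)],np.float32);print([np.round(x,4) for x in cv2.minAreaRect(Q)],np.median(C[R2],0))
```

```text
post 225 0.1405 [ 0.5384 -0.2943] [array([ 0.5396, -0.2938]), array([0.0289, 0.0459]), np.float64(73.9866)]
tab 147 0.1773 [ 0.5426 -0.286 ] [array([ 0.532, -0.294]), array([0.0656, 0.0356]), np.float64(37.1859)]
bars 206 0.2064 [ 0.5491 -0.2513] [array([ 0.555 , -0.2431]), array([0.0531, 0.0487]), np.float64(74.5427)]
(array([  0,   0,   0,   6, 190,  23,   6,   4,   1,   3,   0,   0]), array([0.16, 0.17, 0.18, 0.19, 0.2 , 0.21, 0.22, 0.23, 0.24, 0.25, 0.26,
       0.27, 0.28]))
[array([ 0.5539, -0.2432]), array([0.0531, 0.0486]), np.float64(74.5427)] [ 0.54741831 -0.25741639  0.20644211]
```

Measured against the post in the same camera, the cup is within ~1.5 mm of centred, and its yaw is within 1°. Lowering onto the post with force monitoring.

Run:
```python
from plant import robot
from h import *
x,y=.5549,-.2420
robot.move_straight([x,y,.209],vel=.1);robot.sleep(.1)
f0=robot.sense()["wrist_force"][2];print(robot.sense()["tcp_pos"],f0)
z=.205
while z>.188:
    robot.move_straight([x,y,z],vel=.04);robot.sleep(.05)
    s=robot.sense();d=s["wrist_force"][2]-f0;print(round(s["t"],2),round(z,4),s["tcp_pos"].round(4),round(d,2),s["torque"].round(2))
    if d>6.5:break
    z-=.0015
robot.sleep(.3)
f=robot.grab_frame("side");np.savez("s5.npz",**f);crop(f,330,180,114,100,7,"pics/j.png")
```

```text
[ 0.55528715 -0.24233155  0.20960889] -2.3008733430254624
8.94 0.205 [ 0.5549 -0.242   0.2051] 0.81 [ 0.03 -0.01  0.05]
9.24 0.2035 [ 0.5551 -0.2421  0.2037] 0.72 [-0.02  0.03 -0.02]
9.54 0.202 [ 0.5549 -0.242   0.2019] 0.25 [-0.09 -0.03 -0.02]
9.84 0.2005 [ 0.555  -0.242   0.2008] 2.78 [0.08 0.07 0.  ]
10.14 0.199 [ 0.555  -0.242   0.1991] 3.57 [ 0.04  0.03 -0.05]
10.44 0.1975 [ 0.555  -0.242   0.1975] 3.37 [ 0.05 -0.03 -0.07]
10.74 0.196 [ 0.555 -0.242  0.196] 4.38 [ 0.07 -0.02 -0.03]
11.04 0.1945 [ 0.555  -0.2419  0.1945] 4.61 [ 0.1  -0.    0.02]
11.34 0.193 [ 0.5552 -0.2419  0.1937] 8.8 [ 0.21  0.23 -0.01]
```

View pics/j.png

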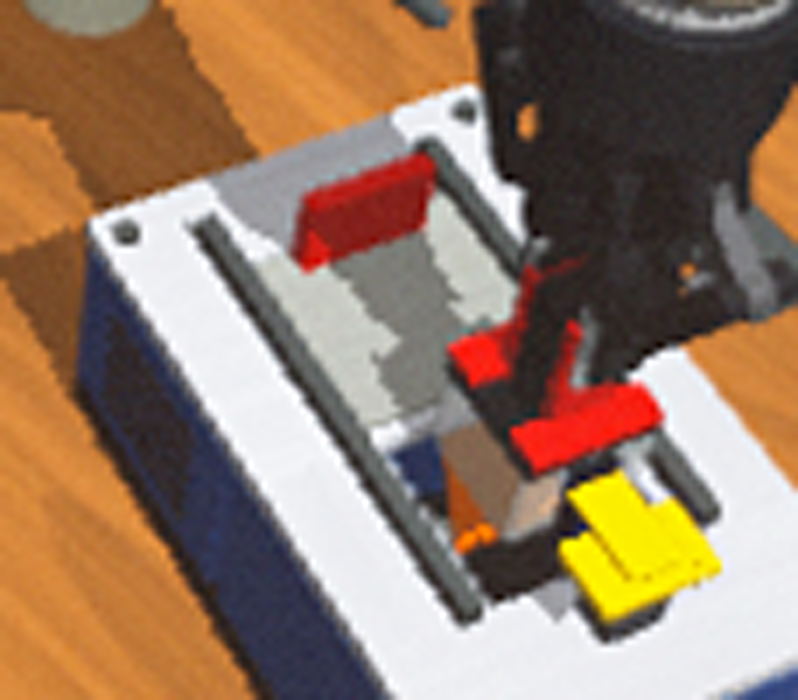

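The flap is hanging open (orange, crop (475,540)) and the tab has bottomed at 8.8 N, i.e. full press. Holding a little longer, then raising and checking the cup is empty.

Run:
```python
from plant import robot
from h import *
robot.sleep(1.3)
f=robot.grab_frame("side");np.savez("s6.npz",**f)
x,y=.555,-.242
robot.move_straight([x,y,.27],vel=.12);robot.sleep(.3)
w=[]
for i in range(8): robot.sleep(.03);w.append(robot.sense()["wrist_force"][2])
print(np.mean(w))
s=robot.sense();print(s["t"],s["opening"],s["tcp_pos"])
f=robot.grab_frame("side");np.savez("s7.npz",**f);crop(f,350,160,100,100,7,"pics/k.png")
```

```text
-1.780757623294301
14.4 0.23395507672226107 [ 0.55500289 -0.24203172  0.26996741]
```

View pics/k.png

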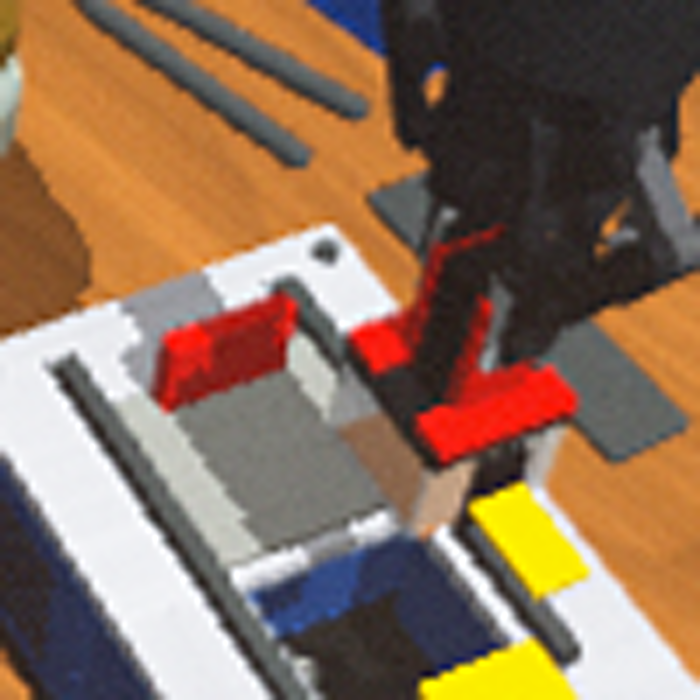

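The cup is shut and empty: the weight fell by 0.33 N, which is three balls at 11 g. Carrying it to the pad.

Run:
```python
from plant import robot
from h import *
pi=np.pi
x,y=.559,.3178
robot.move_straight([x,y,.27],vel=.28,attitude=[pi,0,pi/2-.185])
robot.move_straight([x,y,.11],vel=.15);robot.sleep(.15)
s=robot.sense();print(s["t"],s["tcp_pos"],s["tcp_rot"],s["wrist_force"])
f=robot.grab_frame("side");np.savez("s8.npz",**f);crop(f,215,90,110,100,7,"pics/l.png")
C=cloud(f);h=cv2.cvtColor(f["image"],cv2.COLOR_RGB2HSV).astype(int);z=C[...,2]
m=np.zeros((400,640),bool);b=(slice(90,180),slice(230,310))
m[b]=(((h[...,0]>170)|(h[...,0]<8))&(h[...,1]>120)&(h[...,2]>120)&(z>.07)&(z<.09))[b]
v,u=np.nonzero(m);Q=np.array([onplane(f,a,c,.033+.048)[:2] for a,c in zip(u,v)],np.float32);print("bars",len(u),np.median(z[m]),cv2.minAreaRect(Q))
m[:]=0;m[b]=((h[...,0]>20)&(h[...,0]<36)&(h[...,1]>120)&(h[...,2]>60)&(z<.09))[b];P=C[m];print("tab",len(P),np.median(P,0))
```

```text
17.9667 [0.55952028 0.31814638 0.11106058] [ 3.14023994e+00 -1.38257691e-03  1.38585045e+00] [-0.05983267  0.19698718 -1.93746847]
bars 109 0.08198888078838064 ((0.5591811537742615, 0.3179857134819031), (0.056470636278390884, 0.04839854687452316), 79.6212158203125)
tab 101 [0.55085736 0.28067664 0.05082999]
```

View pics/l.png

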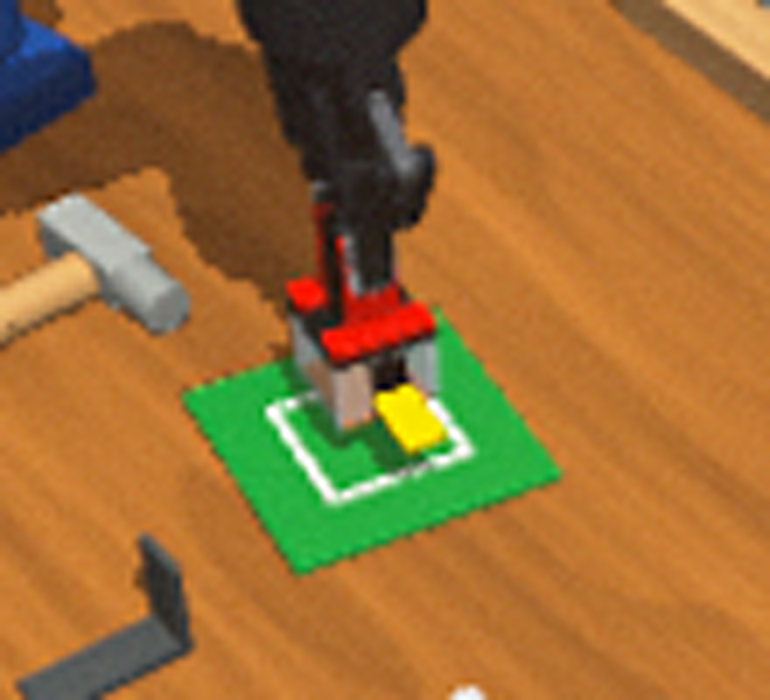

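Cup centred over the white square (bars' centre (.559,.318)). Setting it down.

Run:
```python
from plant import robot
from h import *
x,y=.559,.3178
robot.move_straight([x,y,.088],vel=.08);robot.sleep(.1)
r=robot.move_straight([x,y,.079],vel=.02,contact_N=3)
s=robot.sense();print(r,s["t"],s["tcp_pos"],s["wrist_force"])
robot.grip(.5);s=robot.sense();print(s["t"],s["opening"],s["wrist_force"])
robot.grip(1.0)
s=robot.sense();print(s["t"],s["opening"],s["tcp_pos"],s["wrist_force"])
robot.move_straight([x,y,.2],vel=.15)
robot.move_straight([.56,.1,.27],vel=.28)
f=robot.grab_frame("side");np.savez("s9.npz",**f);crop(f,215,90,110,100,7,"pics/m.png")
f=robot.grab_frame("top");np.savez("t9.npz",**f);crop(f,205,160,80,80,7,"pics/n.png");print(robot.sense()["t"])
```

```text
True 18.8917 [0.55942946 0.31827264 0.08334125] [-0.17957538 -0.78892773  3.77493478]
19.2417 0.5020780194125024 [ 0.06176286 -0.20715292 -2.2377092 ]
19.7417 0.9977146774314312 [0.5585896  0.31765197 0.08206047] [ 0.39665098 -0.00347406 -1.07942292]
21.7417
```

View pics/m.png

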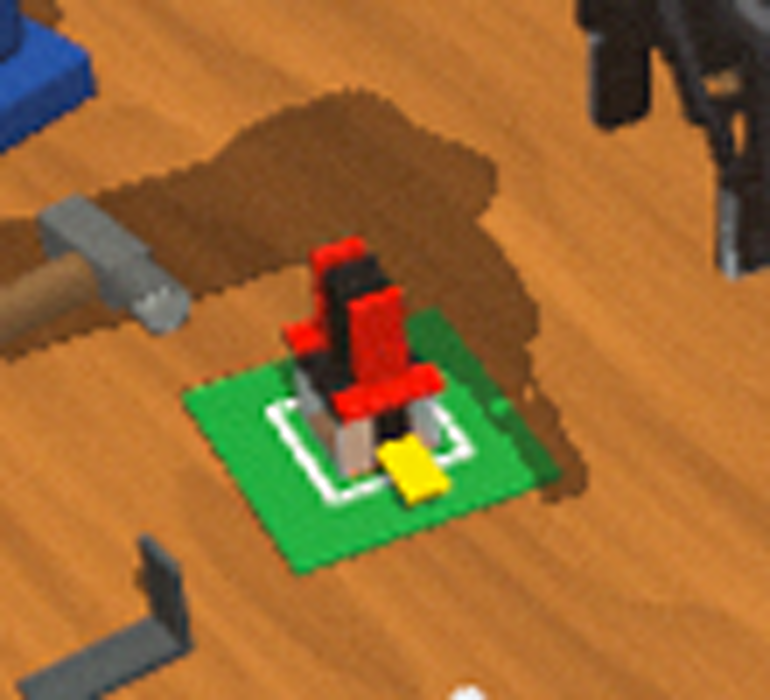

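View pics/n.png

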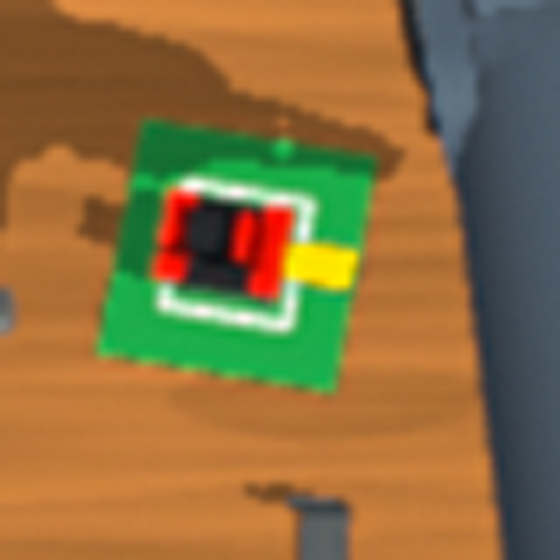

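Cup standing upright, centred in the white outline, buttons released. Next, the shutter.

Run:
```python
from plant import robot
from h import *
pi=np.pi
M=np.array([.5552,-.2422]);Y=np.array([.2555,.9668])
P=lambda d,z:[*(M+d*Y),z]
robot.grip(0.0)
robot.move_straight(P(.145,.24),vel=.25,attitude=[pi,0,pi/2-.258])
print(robot.move_straight(P(.145,.138),vel=.12,contact_N=8))
s=robot.sense();print(s["t"],s["tcp_pos"],s["wrist_force"])
r=robot.move_straight(P(.036,.138),vel=.06,contact_N=10)
s=robot.sense();print(r,s["t"],s["tcp_pos"],(s["tcp_pos"][:2]-M)@Y,s["wrist_force"])
f=robot.grab_frame("side");np.savez("s10.npz",**f);crop(f,330,180,114,100,7,"pics/o.png")
```

```text
False
24.4833 [ 0.59289302 -0.10206391  0.13879346] [ 0.30039164 -0.11597184  0.05533239]
True 25.925 [ 0.56787271 -0.19397042  0.13775158] 0.049866235782513244 [0.95664444 1.7567305  1.39553991]
```

View pics/o.png

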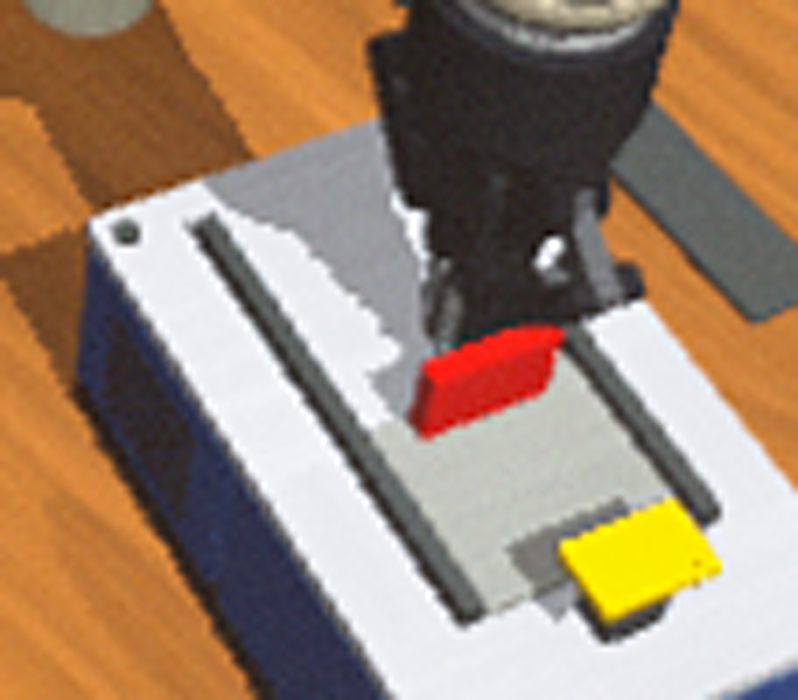

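The plate covers the mouth up to the post, and the stop came where predicted. One firm confirming push, then back away and measure.

Run:
```python
from plant import robot
from h import *
M=np.array([.5552,-.2422]);Y=np.array([.2555,.9668])
P=lambda d,z:[*(M+d*Y),z]
r=robot.move_straight(P(.042,.138),vel=.02,contact_N=14)
s=robot.sense();print(r,s["t"],(s["tcp_pos"][:2]-M)@Y,s["wrist_force"])
robot.move_straight(P(.075,.138),vel=.1)
robot.move_straight(P(.075,.26),vel=.2)
robot.move_straight([.5,.08,.3],vel=.3);robot.sleep(.3)
s=robot.sense();print(s["t"],s["tcp_pos"],s["wrist_force"])
for n in("side","top"):
    f=robot.grab_frame(n);np.savez(n+"11.npz",**f);cv2.imwrite(f"pics/{n}11.png",f["image"][:,:,::-1])
    C=cloud(f);h=cv2.cvtColor(f["image"],cv2.COLOR_RGB2HSV).astype(int);z=C[...,2]
    m=(((h[...,0]>170)|(h[...,0]<8))&(h[...,1]>120)&(h[...,2]>60)&(z>.138)&(z<.152)&(C[...,1]<-.1)&(C[...,1]>-.3))
    v,u=np.nonzero(m);Q=np.array([onplane(f,a,c,.1435)[:2] for a,c in zip(u,v)],np.float32)
    q=np.array([onplane(f,a,c,.141)[:2] for a,c in zip(*np.nonzero((h[...,0]>20)&(h[...,0]<36)&(h[...,1]>120)&(h[...,2]>60)&(z>.135)&(z<.15)&(C[...,1]<-.2)&(C[...,0]>.4))[::-1])],np.float32)
    if len(Q) and len(q):
        a=cv2.minAreaRect(Q);b=cv2.minAreaRect(q);print(n,a,b,"dist(exp .085)",(np.array(a[0])-b[0])@Y)
```

```text
True 26.375 0.049904147607547786 [-0.91913767  0.14025419  0.9511463 ]
28.8583 [0.50020671 0.07899365 0.2998048 ] [ 0.69074711 -0.1377047   0.12984744]
side ((0.5614030361175537, -0.21249467134475708), (0.012036810629069805, 0.050253309309482574), 75.90399932861328) ((0.5396444797515869, -0.2937951982021332), (0.02914733625948429, 0.04540767893195152), 74.89221954345703) dist(exp .085) 0.08416066051721573
top ((0.5647150278091431, -0.21399399638175964), (0.009503534995019436, 0.05016760528087616), 75.66712951660156) ((0.543660044670105, -0.29554319381713867), (0.026978066191077232, 0.04181819409132004), 75.1775894165039) dist(exp .085) 0.08422131227254867
```

View pics/side11.png

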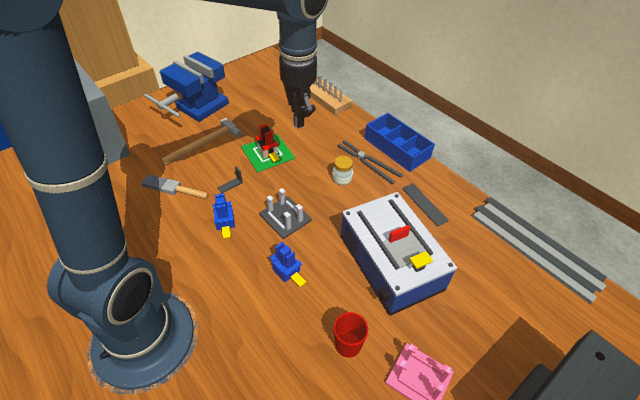

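View pics/top11.png

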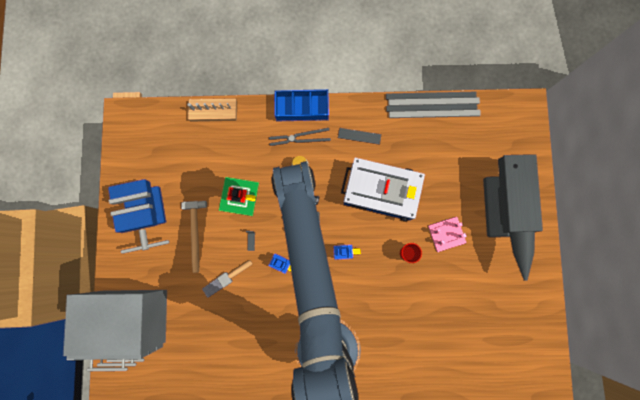

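The views show the shutter shut (fin at side (400,234)), with the fin 84.2 mm from the post against 85 expected. The cup stands on the pad at side (266,142), and no balls are loose on the bench. The bystanders visible in both views are unmoved. Handing in.

Run:
```python
from plant import robot
robot.close_job();print(robot.sense()["t"])
```

```text
the job is handed in; nothing more can be done
the job is handed in; nothing more can be done
```

The job is done and handed in at about 29 s, well under the 61 s limit. I unlocked the cup from its dock, emptied it into the tumbler, stood it on the green pad, and then pushed the shutter shut.

- **Balls:** the release tab was pressed to its stop (8.8 N) and held more than 1.5 s. The cup's weight then fell by 0.33 N, which matches three 11 g balls. No balls are loose on the bench. I did not see them directly in the well.
- **Cup:** it stands upright inside the white outline, touched down at about 4 N before I let go. Over the pad it measured within about 1–2 mm of centre.
- **Shutter:** both cameras put the fin 84.2 mm from the strike post, against 85 mm expected when shut. A second push moved it no further, and the plate covers the mouth.
- **Disagreements:** the two cameras differed by up to 4 mm, so I worked from averages or from distances measured within one camera. The shutter also started about 13 mm short of fully open, but the mouth was clear.
- **Bystanders:** those visible looked unmoved in the last pictures.

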